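# Take the mended plunger out of the sliding vise

## Robot

A 6-joint arm with a two-finger parallel gripper is mounted at the origin on the work surface. World frame = base frame: x ahead of the robot, y to its left, z up, the work surface at z = 0. Lengths are in m, angles in rad, forces in N, time in s.
With the tool pointing down it reaches from about 0.25 to 0.775 m from the base axis. Payload 4 kg.
Tool frame: the origin (TCP) lies between the finger pads; the fingertips stand 14 mm ahead of it and the grasp point (between the pads) lies 5 mm behind it (robot.tips_ahead is the distance from the TCP to the fingertips, in m); z points along the fingers, y is the direction in which the jaws open and shut (so a half turn about z gives the same grasp; the last joint's range is limited). The gripper opens to 94 mm and grips with 3 to 60 N. Pads are 16 mm wide; open, the fingers measure 119 mm over their backs; the gripper's body (75 mm by 177 mm) begins 78 mm behind the grasp point.
Start: joints at [1.244, 0.087, 1.371, -0, 1.684, -0.103], TCP at [0.122, 0.536, 0.22] pointing down, gripper open.
Joint ranges: [-3.1, 3.1], [-0.76, 2.03], [0.27, 2.55], [-1.08, 4.22], [0.17, 2.65], [-2.57, 2.57]. Speed limits (rad/s): [2.79, 2.79, 3.14, 3.14, 3.14, 3.14].

## Interface

Orientations are given as [roll, pitch, yaw] about the fixed x, y, z axes, in that order (R = Rz(yaw) Ry(pitch) Rx(roll)).
In Python, from bench import robot, optics, job gives the robot as it stands.
- The arm moves only by the tool apply_moves, never from a script. Its argument "moves" is a list of rows, each a list of 3 entries, a list of its own where there are three numbers: the shift along the tool's x, y, z in cm, then the turn, a rotation vector about the tool's x, y, z in rad, then the opening, from 0 (shut) to 1 (fully open). In form: [[[tx, ty, tz], [rx, ry, rz], grip], ...]. A call has exactly 10 rows; each row is the pose to reach, as a shift and turn from the pose commanded when the call began, along the tool's axes at that moment; what a row does not reach only later rows make up. A row lasts 1/12 s, in which the tool goes at most 41.7 mm and 7.16 degrees, less where a joint would pass 70% of its speed; a pose out of reach is approached as far as the arm can. A call with a gripper value outside its range is refused whole. The fingers move at their own pace and stop on an object; the grip force is fixed at half the most. Time passes only in rows, so rows that repeat a pose let the fingers close, or fill a call up. It gives the time, the measured TCP pose, the force and the opening at its end, in the units of the state.
- robot.get_obs(): the state, without advancing time (a new reading comes with each control period).
- optics.snapshot(name): name is "scene" or "top" or "wrist"; returns the picture (420x560x3 uint8, red, green, blue); there is no depth.
- optics.get_calibration(name): a dict with "fx", "fy", "cx", "cy" (pixels), "rvec" (rotation vector, rad) and "tvec" (3), from world to camera coordinates, as OpenCV has them. Camera axes: x right, y down, z forward; pixel columns grow to the right and rows downward; lengths in m; the calibration is good to about 2 mm. A picture is of the moment at which its call begins: read the wrist's pose just before it. get_calibration takes no time and is no camera call; for the wrist camera it gives the pose at the moment of the call.
- job.close_job(): hands the job in, once; it reports no verdict.
The state is a dict: "time": time; "joint_positions": joint angles; "qvel": joint speeds; "joint_torque": joint torques, N m; "tool_pos": TCP position; "ee_rot": TCP orientation; "wrist_force": force on the tool from outside, world axes, zero at the start; "wrist_torque": the same for the moment, N m; "width": finger opening in m.
Only numpy, scipy, OpenCV 4.12 (cv2) and the standard library are available. Lean on these libraries where they do the work, as an engineer would, in place of code of your own. Each camera call takes 0.05 s, during which the arm holds its last target.

## Task

The glue on the mango-wood tostonera plunger has set: slide the vise's red-knobbed jaw well open, then lift the plunger out and set it down gently, upright, in the middle of the round cork mat. Do not disturb the green glass tumbler.

Things in the scene. Friction and masses are not known exactly. Their poses are not given: they have to be found in the camera images.
- jaw_knob (a point): Centre of the red upright knob (22 mm diameter, 45 mm tall) on the pale wooden sliding jaw of a small vise fixed to the ledge; 80 mm above the ledge, 22.5 mm above the jaw's flat top. Its y axis, level, points the way the jaw opens, away from the plunger. Travel 60 mm, starts 0 to 6 mm open, needs 3 to 4 N, stays where left. A lip on the jaw laps 5 to 11 mm over the plunger's foot until opened.
- plunger_centre (a point): Centre, half-way up, of the loose mid-brown plunger in the vise (not the dark one on the ledge): square foot 60 x 60 x 24 mm, round upright handle 28 mm thick, 60 mm tall on it, 0.1 kg. z up: underside 42 mm below, foot's top 18 mm below, handle's top 42 mm above. Handle 80 to 86 mm from the knob when closed. Jaw tops are 6 mm or more below this point; the sides across the slide are open.
- mat_top (a point): Centre of the top face of the round cork mat, 140 mm in diameter and 6 mm thick, fixed flat on the ledge. z is up.
- tumbler_centre (a point): Centre, half-way up, of the green glass tumbler, an open upright cup 74 mm across the rim and 95 mm tall, loose on the ledge. Leave it alone. z is up.

How it is judged:
On the way, in this order (a step that is already met when the one before it is completed fails the run):
1. the jaw has been slid open by at least 30 mm while the plunger still stands in the vise (distance of jaw_knob from where it was at the start of the episode above 0.03 m and distance of plunger_centre from where it was at the start of the episode below 0.02 m), for 0.2 s.
2. the plunger is lifted out, at least 20 mm off the vise's bed (z of plunger_centre in the frame of mat_top above 0.078 m), for 0.1 s.
At the end, for the whole second after the job is handed in: The plunger stands upright (within 10 degrees) and at rest on the cork mat, its axis within 30 mm of the mat's centre, let go. The jaw was slid open by at least 30 mm before the plunger was lifted (horizontal distance between plunger_centre and mat_top below 0.03 m and z of plunger_centre in the frame of mat_top between 0.036 and 0.048 m and angle between plunger_centre's own z axis and vertical below 0.17 rad and linear speed of plunger below 0.02 m/s); the robot touches nothing.
It fails at once if the tumbler is moved more than 20 mm or tipped (distance of tumbler_centre from where it was at the start of the episode above 0.02 m or angle between tumbler_centre's own z axis and vertical above 0.35 rad).
It fails at once if the plunger is dropped on the mat from a height (moving faster than 0.6 m/s at the mat) (distance between plunger_centre and mat_top below 0.06 m and linear speed of plunger above 0.6 m/s).
It also fails if it takes over 54 s, if anything falls off the work surface, if the arm or the gripper's body presses on something with over 40 N, if the wrist force passes 120 N, or if a joint passes its speed limit or range.

## Working session

There is one attempt and no reset: what is moved stays moved. The work goes in short steps, Python scripts to look and compute and a tool call to move; the robot and the scene stay as the last step left them, time stands still between calls to the robot, and variables do not carry over. Pictures are saved under pics/ and viewed, and the job is handed in when it is done.

Besides the shell and the picture viewer there is one more tool, called after ">>>" by a JSON object that holds its "fn" and its "kwargs". apply_moves: Moves the arm, as the interface text tells. Its arguments: {"type":"object","properties":{"moves":{"type":"array"}},"required":["moves"]}

```bash
mkdir -p pics; ls
python3 - <<'E'
from bench import robot,optics,job
import cv2
print(robot.get_obs())
for n in ["scene","top","wrist"]:
    c=optics.get_calibration(n); print(n,c)
    im=optics.snapshot(n); cv2.imwrite(f"pics/{n}0.png",im[:,:,::-1])
E
```

```text
pics
{'time': 0.0, 'joint_positions': array([ 1.24389919e+00,  8.79474138e-02,  1.37219824e+00, -1.32192561e-05,
        1.68359252e+00, -1.03093052e-01]), 'qvel': array([-8.04004559e-04, -8.60418302e-05, -3.07222080e-04,  8.84083807e-04,
       -1.60208125e-03, -1.61598866e-04]), 'joint_torque': array([ 2.15190698e-04, -3.40164328e+01, -3.02431297e+01,  7.18736742e-02,
        3.27669620e-02, -1.59049328e-04]), 'tool_pos': array([0.12191119, 0.53580666, 0.2183367 ]), 'ee_rot': array([-3.13945717e+00, -2.07728167e-04,  2.91778687e+00]), 'wrist_force': array([-0.13568364, -0.24071406, -0.21290295]), 'wrist_torque': array([-0.03853588, -0.04040278,  0.02413246]), 'width': 0.09400249552957185}
scene {'fx': 414.47588619248603, 'fy': 414.47588619248603, 'cx': 278.3892379970711, 'cy': 210.8743491610974, 'rvec': array([ 1.30238991,  1.96012064, -1.09313158]), 'tvec': array([ 0.26527951, -0.18724837,  1.23425971])}
top {'fx': 525.776406728794, 'fy': 525.776406728794, 'cx': 279.92951468140427, 'cy': 204.90870175045507, 'rvec': array([ 2.1521255 , -2.16371027,  0.08945478]), 'tvec': array([-0.03795165,  0.56193012,  0.96790308])}
wrist {'fx': 327.31857848824734, 'fy': 327.31857848824734, 'cx': 277.2870428637893, 'cy': 206.76352040301657, 'rvec': array([-2.28974142, -1.82669338, -0.23628341]), 'tvec': array([-0.54920886, -0.02676524,  0.39052338])}
```

View pics/scene0.png

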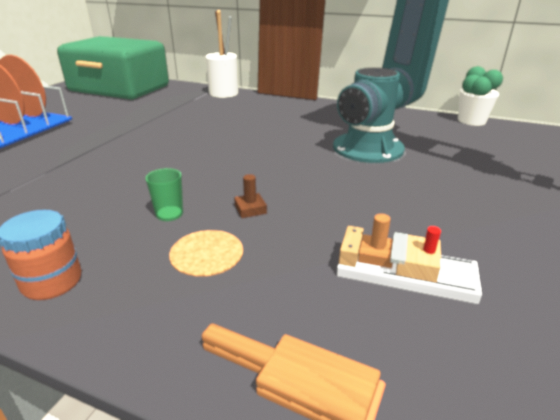

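View pics/top0.png

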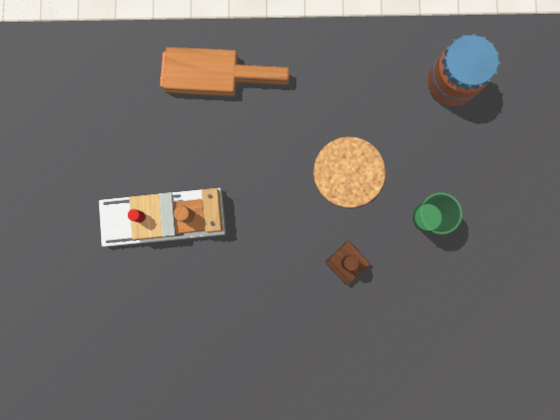

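View pics/wrist0.png

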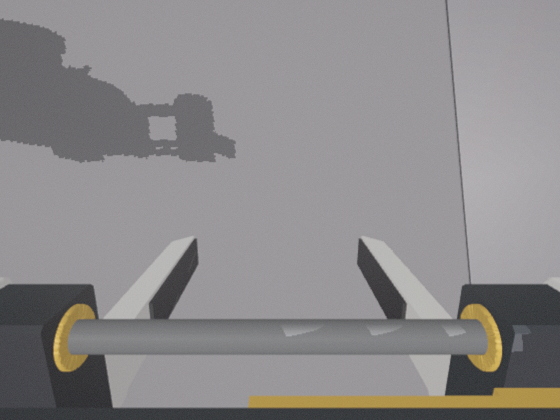

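Scene: the vise is at about (410,255), with the red knob at (432,238) and the plunger handle at (380,230); the mat is at (207,251) and the tumbler at (166,195). Top view: knob (136,215), handle (182,213), mat (349,172), tumbler (438,214). The wrist view shows only bare ledge. Next I measure by colour masks.

```bash
cat > h.py <<'E'
import cv2,numpy as np
from bench import robot,optics
def cam(n):
    c=optics.get_calibration(n);K=np.array([[c['fx'],0,c['cx']],[0,c['fy'],c['cy']],[0,0,1]])
    R=cv2.Rodrigues(c['rvec'])[0];return K,R,np.array(c['tvec'])
def ray(n,px):
    K,R,t=cam(n) if isinstance(n,str) else n
    d=R.T@np.linalg.inv(K)@np.array([px[0],px[1],1.]);return -R.T@t,d
def onz(n,px,z):
    o,d=ray(n,px);return o+d*(z-o[2])/d[2]
def tri(a,pa,b,pb):
    o1,d1=ray(a,pa);o2,d2=ray(b,pb)
    s=np.linalg.lstsq(np.c_[d1,-d2],o2-o1,rcond=None)[0]
    p,q=o1+s[0]*d1,o2+s[1]*d2;return (p+q)/2,np.linalg.norm(p-q)
def proj(n,p):
    K,R,t=cam(n);q=K@(R@np.asarray(p)+t);return q[:2]/q[2]
def load(f): return cv2.imread(f)
def mask(im,lo,hi): return cv2.inRange(cv2.cvtColor(im,cv2.COLOR_BGR2HSV),lo,hi)
def blobs(m,amin=30):
    n,l,s,c=cv2.connectedComponentsWithStats(m);return [(s[i].tolist(),c[i].round(1).tolist()) for i in range(1,n) if s[i][4]>=amin]
E
python3 - <<'E'
from h import *
np.set_printoptions(precision=4,suppress=True)
for n in ["scene","top"]:
    im=load(f"pics/{n}0.png"); print(n,"cam at",ray(n,(0,0))[0])
    print("red",blobs(mask(im,(0,230,120),(3,255,255))|mask(im,(176,230,120),(180,255,255))))
    print("green",blobs(mask(im,(55,100,40),(80,255,255))))
    print("mat/wood",blobs(mask(im,(8,100,140),(24,255,255)),150))
    x0,x1,y0,y1=(330,490,200,300) if n=="scene" else (90,235,180,255)
    cv2.imwrite(f"pics/{n}0z.png",cv2.resize(im[y0:y1,x0:x1],None,fx=5,fy=5,interpolation=cv2.INTER_CUBIC))
E
```

```text
scene cam at [1.162  0.1998 0.4886]
red []
green [([59, 38, 108, 60, 4997], [115.1, 66.1]), ([464, 68, 38, 25, 673], [481.4, 80.3]), ([146, 169, 36, 51, 1406], [165.6, 193.1])]
mat/wood [([0, 55, 46, 60, 1821], [20.3, 83.9]), ([0, 102, 20, 20, 325], [8.5, 112.1]), ([235, 197, 30, 13, 197], [249.0, 203.4]), ([339, 214, 53, 53, 1489], [371.5, 245.4]), ([2, 230, 72, 47, 1640], [41.0, 258.0]), ([169, 230, 74, 46, 1008], [205.6, 250.8]), ([15, 263, 65, 37, 1081], [50.4, 285.2]), ([397, 262, 42, 20, 555], [418.0, 270.9]), ([202, 324, 184, 96, 9553], [302.7, 375.2])]
top cam at [ 0.4582 -0.0618  1.0199]
red []
green [([413, 193, 49, 41, 1226], [437.2, 216.4])]
mat/wood [([160, 47, 129, 45, 3748], [209.5, 69.4]), ([314, 137, 71, 71, 3980], [349.0, 171.7]), ([174, 188, 47, 45, 1232], [199.4, 211.6]), ([129, 194, 32, 45, 1070], [146.2, 216.4])]
```

View pics/top0z.png

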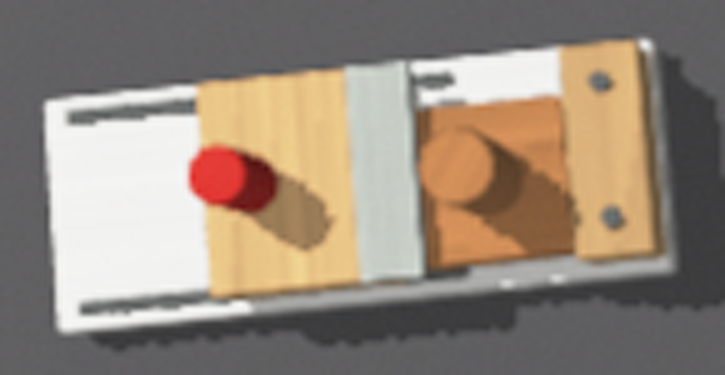

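View pics/scene0z.png

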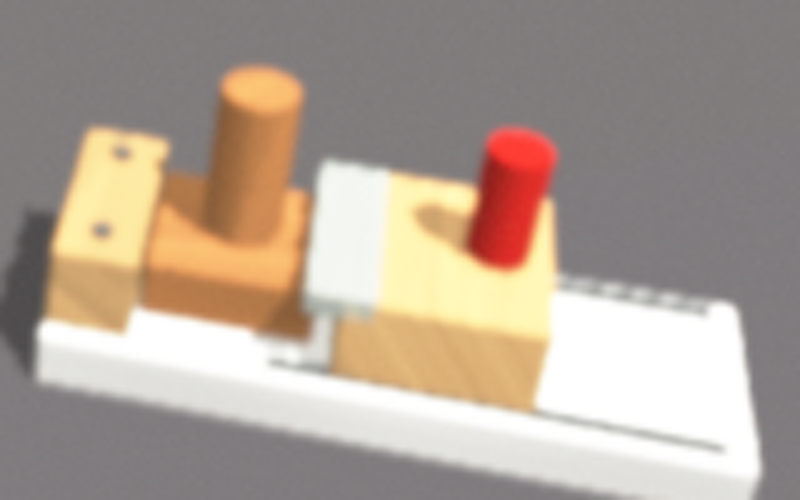

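Zoomed views, in full-image pixels: knob top is at top (133.2,214.6) and scene (433.6,229.6). Handle top is at top (181.2,213.0) and scene (382.2,218.0). The vise's long axis tilts about 6° in the top image, and the jaw opens toward image left.

Run:
```python
from h import *
np.set_printoptions(precision=4,suppress=True)
k,ek=tri("top",(133.2,214.6),"scene",(433.6,229.6)); p,ep=tri("top",(181.2,213.0),"scene",(382.2,218.0))
print("knob top",k,ek,onz("top",(133.2,214.6),.1025),onz("scene",(433.6,229.6),.1025))
print("handle top",p,ep,onz("top",(181.2,213.0),.106),onz("scene",(382.2,218.0),.106))
print("dist",np.linalg.norm((k-p)[:2]))
z=lambda u,v:((u+.5)/5-.5+90,(v+.5)/5-.5+180)
for (a,b,h) in [((345,68),(358,282),.0575),((197,84),(210,298),.0575),((410,62),(424,276),.0575),((197,84),(345,68),.0575),((210,298),(358,282),.0575),((45,100),(560,48),.02),((62,332),(672,272),.02)]:
    A,B=onz("top",z(*a),h),onz("top",z(*b),h); d=B-A; print(A[:2],B[:2],np.linalg.norm(d),np.degrees(np.arctan2(d[1],d[0])))
for n,px in [("top",(349,171.7)),("scene",None)]:
    im=load(f"pics/{n}0.png")
    m=mask(im,(8,80,100),(28,255,255)); m=cv2.morphologyEx(m,cv2.MORPH_CLOSE,np.ones((5,5)))
    cs=cv2.findContours(m,0,1)[0]
    c=[c for c in cs if cv2.pointPolygonTest(c,(349,172) if n=="top" else (206,251),False)>0][0]
    e=cv2.fitEllipse(c); P=np.array([onz(n,q[0],.006) for q in c]); cc,r=cv2.minEnclosingCircle(P[:,:2].astype(np.float32))
    print(n,e,onz(n,e[0],.006),"encl",cc,r)
    m=mask(im,(55,100,40),(80,255,255));print(onz(n,(166,182),.095) if n=="scene" else onz(n,(440,213),.095))
q=robot.get_obs(); print(q['time'],q['tool_pos'],q['ee_rot'])
```

```text
knob top [0.5386 0.2168 0.1017] 0.0008033472893903309 [0.5385 0.2162 0.1025] [0.5396 0.2172 0.1025]
handle top [0.5405 0.1316 0.1045] 0.0015823920702783272 [0.5405 0.1305 0.106 ] [0.5426 0.1326 0.106 ]
dist 0.08520361635154307
[0.582  0.1834] [0.5027 0.177 ] 0.07960076055673923 -175.4051376820107
[0.5764 0.2385] [0.4971 0.2316] 0.07963809369243703 -175.0628104037966
[0.5841 0.1592] [0.5047 0.1527] 0.07961014682919539 -175.29034056506669
[0.5764 0.2385] [0.582  0.1834] 0.055374561071741 -84.19605813154575
[0.4971 0.2316] [0.5027 0.177 ] 0.054899630078991284 -84.14810907978656
[0.5752 0.309 ] [0.594  0.1099] 0.20002696804152714 -84.60341338099556
[0.4859 0.2996] [0.5076 0.0661] 0.23456892485857786 -84.69524466544003
top ((348.98980712890625, 171.7756805419922), (70.22860717773438, 71.31627655029297), 109.95944213867188) [ 0.6281 -0.1752  0.006 ] encl (0.6285929679870605, -0.17540955543518066) 0.07043944299221039
[ 0.5387 -0.3233  0.095 ]
scene ((205.72084045410156, 252.7632293701172), (45.69169616699219, 74.32793426513672), 82.15162658691406) [ 0.6345 -0.1715  0.006 ] encl (0.6295168995857239, -0.17440129816532135) 0.0741858258843422
[ 0.5593 -0.3014  0.095 ]
0.15 [0.122  0.5359 0.2186] [-3.14   -0.0002  2.9178]
```

```bash
cat >> h.py <<'E'
from scipy.spatial.transform import Rotation as Ro
def go(p,yaw):
    o=robot.get_obs();R=Ro.from_euler('xyz',o['ee_rot']);T=Ro.from_euler('xyz',[np.pi,0,yaw])
    print("t",o['time'],"pos",o['tool_pos'].round(4),"rot",o['ee_rot'].round(4),"F",o['wrist_force'].round(1),"w",round(float(o['width']),4))
    print("shift cm",(R.inv().apply(np.array(p)-o['tool_pos'])*100).round(2),"rotvec",(R.inv()*T).as_rotvec().round(4))
E
python3 -c "
from h import *
go((.539,.2167,.16),np.radians(95.2))"
```

```text
t 0.15 pos [0.122  0.5359 0.2186] rot [-3.1400e+00 -2.0000e-04  2.9178e+00] F [ 1.  -0.   0.3] w 0.0936
shift cm [-47.75 -21.86   5.89] rotvec [-1.5000e-03  9.0000e-04  1.2562e+00]
```

>>> {"fn": "apply_moves", "kwargs": {"moves": [[[-4,-1.8,0.5],[0,0,0.12],1],[[-8,-3.7,1],[0,0,0.24],1],[[-12,-5.5,1.5],[0,0,0.36],1],[[-16,-7.3,2],[0,0,0.48],1],[[-20,-9.2,2.5],[0,0,0.6],1],[[-24,-11,3],[0,0,0.72],1],[[-28,-12.8,3.5],[0,0,0.84],1],[[-32,-14.6,4],[0,0,0.96],1],[[-36,-16.5,4.5],[0,0,1.08],1],[[-40,-18.3,5],[0,0,1.2],1]]}}

```text
time: 0.98
tool_pos: [0.452, 0.2831, 0.172]
ee_rot: [-3.141, -0.0, 1.712]
wrist_force: [0.4, -0.1, 0.1]
width: 0.0938
```

```bash
python3 -c "
from h import *
go((.539,.2167,.16),np.radians(95.2))"
```

```text
t 0.9833 pos [0.452  0.2831 0.172 ] rot [-3.1413e+00 -2.0000e-04  1.7117e+00] F [ 0.4 -0.1  0.1] w 0.0938
shift cm [-7.8   7.68  1.2 ] rotvec [-0.0003 -0.0002  0.0501]
```

>>> {"fn": "apply_moves", "kwargs": {"moves": [[[-2.5,2.5,0.4],[0,0,0.03],1],[[-4.5,4.5,0.8],[0,0,0.056],1],[[-6.1,6.0,0.9],[0,0,0.056],1],[[-6.1,6.0,0.9],[0,0,0.056],1],[[-6.1,6.0,0.9],[0,0,0.056],1],[[-6.1,6.0,0.9],[0,0,0.056],1],[[-6.1,6.0,0.9],[0,0,0.056],1],[[-6.1,6.0,0.9],[0,0,0.056],1],[[-6.1,6.0,0.9],[0,0,0.056],1],[[-6.1,6.0,0.9],[0,0,0.056],1]]}}

```text
time: 1.82
tool_pos: [0.5187, 0.2339, 0.1638]
ee_rot: [3.141, -0.0, 1.663]
wrist_force: [0.1, -0.5, -0.1]
width: 0.0942
```

```bash
python3 -c "
from h import *
go((.539,.2167,.082),np.radians(95.2))
im=optics.snapshot('wrist');cv2.imwrite('pics/w1.png',im[:,:,::-1])
print(proj('wrist',(.539,.2167,.1025)),proj('wrist',(.541,.1315,.106)))"
```

```text
t 1.8167 pos [0.5187 0.2339 0.1638] rot [ 3.1411e+00 -3.0000e-04  1.6631e+00] F [ 0.1 -0.5 -0.1] w 0.0942
shift cm [-1.91  1.86  8.18] rotvec [ 0.0005 -0.0003  0.0016]
[301.70754854 249.92862699] [292.70982794 351.10464495]
```

View pics/w1.png

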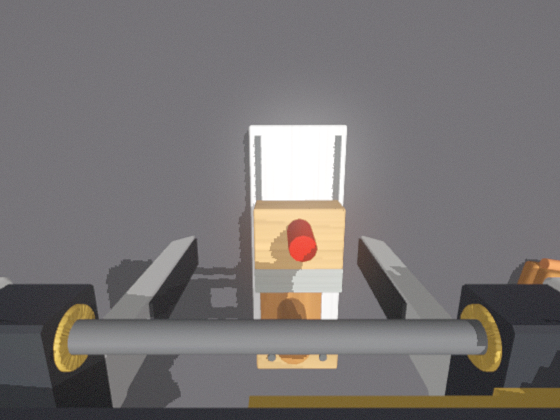

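The knob top shows at (302,248), against a prediction of (301.7,249.9), so the measurement holds. The vise runs straight along the image. I move over the knob, then down.

>>> {"fn": "apply_moves", "kwargs": {"moves": [[[-1.9,1.85,0],[0,0,0],1],[[-1.9,1.85,0],[0,0,0],1],[[-1.9,1.85,1],[0,0,0],1],[[-1.9,1.85,3],[0,0,0],1],[[-1.9,1.85,5],[0,0,0],1],[[-1.9,1.85,7],[0,0,0],1],[[-1.9,1.85,8.2],[0,0,0],1],[[-1.9,1.85,8.2],[0,0,0],1],[[-1.9,1.85,8.2],[0,0,0],1],[[-1.9,1.85,8.2],[0,0,0],1]]}}

```text
time: 2.7
tool_pos: [0.5399, 0.2165, 0.0826]
ee_rot: [3.14, -0.001, 1.662]
wrist_force: [-0.0, -0.7, -0.2]
width: 0.0937
```

```bash
python3 -c "
from h import *
go((.539,.2167,.082),np.radians(95.2))"
```

```text
t 2.7 pos [0.5399 0.2165 0.0826] rot [ 3.1397e+00 -6.0000e-04  1.6621e+00] F [-0.  -0.7 -0.2] w 0.0937
shift cm [ 0.03 -0.09  0.06] rotvec [ 0.0019 -0.0006  0.0005]
```

>>> {"fn": "apply_moves", "kwargs": {"moves": [[[0,-0.1,0],[0,0,0],0],[[0,-0.1,0],[0,0,0],0],[[0,-0.1,0],[0,0,0],0],[[0,-0.1,0],[0,0,0],0],[[0,-0.1,0],[0,0,0],0],[[0,-0.1,0],[0,0,0],0],[[0,-0.1,0],[0,0,0],0],[[0,-0.1,0],[0,0,0],0],[[0,-0.1,0],[0,0,0],0],[[0,-0.1,0],[0,0,0],0]]}}

```text
time: 3.53
tool_pos: [0.5383, 0.2159, 0.0814]
ee_rot: [-3.141, -0.0, 1.662]
wrist_force: [1.0, -0.9, 0.8]
width: 0.0305
```

>>> {"fn": "apply_moves", "kwargs": {"moves": [[[0,0,0],[0,0,0],0],[[0,0,0],[0,0,0],0],[[0,0,0],[0,0,0],0],[[0,0,0],[0,0,0],0],[[0.5,0,0],[0,0,0],0],[[1,0,0],[0,0,0],0],[[1.5,0,0],[0,0,0],0],[[2,0,0],[0,0,0],0],[[2.5,0,0],[0,0,0],0],[[3,0,0],[0,0,0],0]]}}

```text
time: 4.37
tool_pos: [0.5366, 0.2445, 0.0814]
ee_rot: [3.14, 0.003, 1.661]
wrist_force: [4.4, -3.6, -2.5]
width: 0.0216
```

>>> {"fn": "apply_moves", "kwargs": {"moves": [[[0.5,0,0],[0,0,0],0],[[1,0,0],[0,0,0],0],[[1.5,0,0],[0,0,0],0],[[1.9,0,0],[0,0,0],0],[[1.9,0,0],[0,0,0],0],[[1.9,0,0],[0,0,0],0],[[1.9,0,0],[0,0,0],0],[[1.9,0,0],[0,0,0],0],[[1.9,0,0],[0,0,0],0],[[1.9,0,0],[0,0,0],0]]}}

```text
time: 5.2
tool_pos: [0.5347, 0.2644, 0.0814]
ee_rot: [3.14, 0.0, 1.661]
wrist_force: [6.2, -0.6, -3.0]
width: 0.0215
```

```bash
python3 -c "
from h import *
go((.539,.2167,.082),np.radians(95.2))
im=optics.snapshot('wrist');cv2.imwrite('pics/w2.png',im[:,:,::-1])
im=optics.snapshot('scene');cv2.imwrite('pics/s2.png',im[:,:,::-1])"
```

```text
t 5.2 pos [0.5347 0.2644 0.0814] rot [3.1400e+00 2.0000e-04 1.6615e+00] F [ 6.2 -0.6 -3. ] w 0.0215
shift cm [-4.79  0.   -0.05] rotvec [ 0.0016  0.0002 -0.0001]
```

View pics/w2.png

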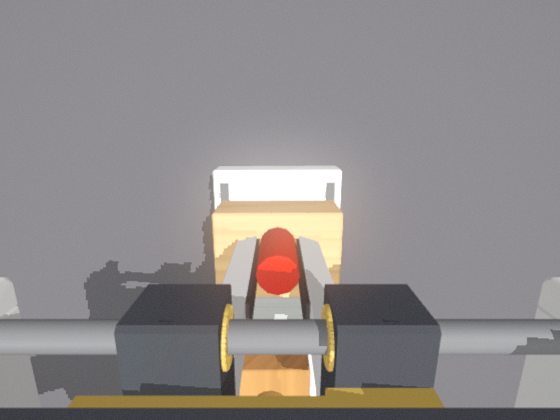

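View pics/s2.png

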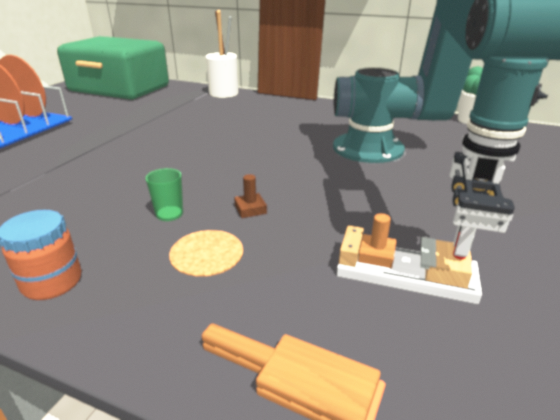

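The jaw is open by about 48 mm: the knob is still between the fingers in the wrist view (278,270), and in the scene view the plunger still stands at (380,230) with the lip clear of its foot. I release, then rise.

>>> {"fn": "apply_moves", "kwargs": {"moves": [[[0,0,0],[0,0,0],1],[[0,0,0],[0,0,0],1],[[0,0,0],[0,0,0],1],[[0,0,0],[0,0,0],1],[[0,0,0],[0,0,0],1],[[0,0,0],[0,0,0],1],[[0,0,-2],[0,0,0],1],[[0,0,-4],[0,0,0],1],[[0,0,-6],[0,0,0],1],[[0,0,-8],[0,0,0],1]]}}

```text
time: 6.13
tool_pos: [0.5336, 0.2647, 0.1622]
ee_rot: [-3.141, -0.0, 1.662]
wrist_force: [0.2, 0.8, -0.7]
width: 0.0848
```

```bash
python3 -c "
from h import *
im=optics.snapshot('scene');cv2.imwrite('pics/s3.png',im[:,:,::-1])
im0=load('pics/scene0.png');a=im[200:300,330:490,::-1];cv2.imwrite('pics/s3z.png',cv2.resize(a,None,fx=5,fy=5,interpolation=cv2.INTER_CUBIC))
go((.541,.1318,.135),np.radians(95.2))"
```

```text
t 6.1833 pos [0.5358 0.2656 0.1676] rot [ 3.1336e+00 -2.5000e-03  1.6619e+00] F [0.6 0.  1.5] w 0.0886
shift cm [-13.38  -0.73   3.22] rotvec [ 0.0079 -0.0025  0.0003]
```

View pics/s3z.png

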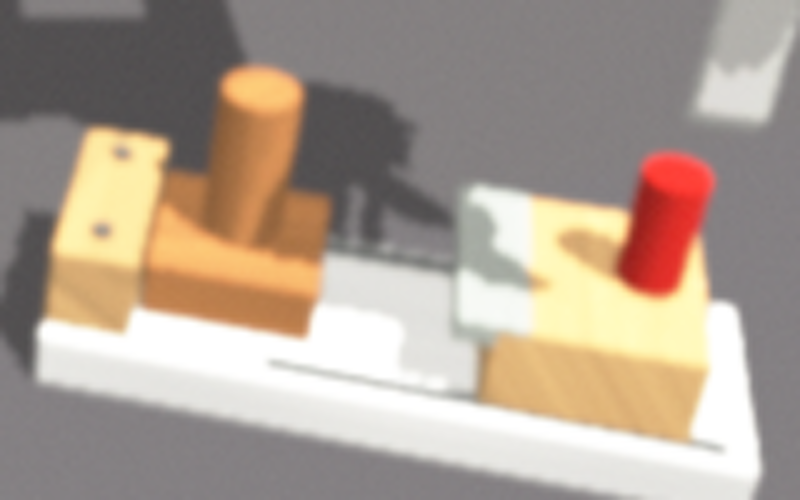

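The plunger hasn't moved (its handle top is at the same pixels) and the jaw is wide open. I move over the handle next.

>>> {"fn": "apply_moves", "kwargs": {"moves": [[[-3,-0.2,0],[0,0,0],1],[[-6,-0.4,0],[0,0,0],1],[[-9,-0.6,0],[0,0,0],1],[[-12,-0.6,0],[0,0,0],1],[[-13.4,-0.6,0.5],[0,0,0],1],[[-13.4,-0.6,1],[0,0,0],1],[[-13.4,-0.6,1],[0,0,0],1],[[-13.4,-0.6,1],[0,0,0],1],[[-13.4,-0.6,1],[0,0,0],1],[[-13.4,-0.6,1],[0,0,0],1]]}}

```text
time: 7.02
tool_pos: [0.54, 0.1319, 0.1515]
ee_rot: [3.141, -0.0, 1.664]
wrist_force: [0.3, 0.5, -0.2]
width: 0.0941
```

```bash
python3 -c "
from h import *
go((.541,.1318,.075),np.radians(95.2))
im=optics.snapshot('wrist');cv2.imwrite('pics/w4.png',im[:,:,::-1])
print(proj('wrist',(.541,.1318,.106)))"
```

```text
t 7.0167 pos [0.54   0.1319 0.1515] rot [ 3.1414e+00 -4.0000e-04  1.6636e+00] F [ 0.3  0.5 -0.2] w 0.0941
shift cm [-0.03  0.09  7.65] rotvec [ 0.0001 -0.0004  0.002 ]
[277.94282813 233.02463036]
```

View pics/w4.png

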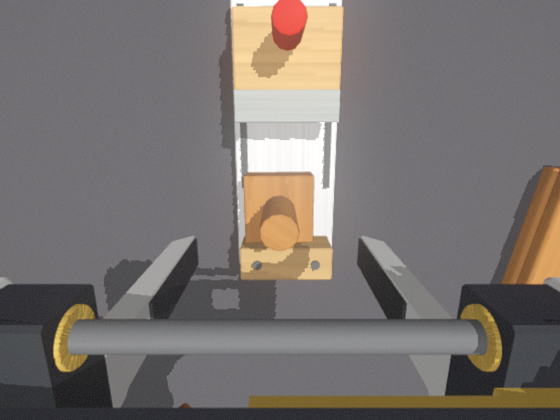

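The handle top is at (280,232), against a prediction of (278,233). I descend and close.

>>> {"fn": "apply_moves", "kwargs": {"moves": [[[0,0.1,1.5],[0,0,0],1],[[0,0.1,3],[0,0,0],1],[[0,0.1,4.5],[0,0,0],1],[[0,0.1,6],[0,0,0],1],[[0,0.1,7.2],[0,0,0],1],[[0,0.1,7.6],[0,0,0],1],[[0,0.1,7.6],[0,0,0],1],[[0,0.1,7.6],[0,0,0],0],[[0,0.1,7.6],[0,0,0],0],[[0,0.1,7.6],[0,0,0],0]]}}

```text
time: 7.9
tool_pos: [0.5419, 0.131, 0.0767]
ee_rot: [3.139, -0.0, 1.662]
wrist_force: [-0.0, -0.1, 0.2]
width: 0.0776
```

>>> {"fn": "apply_moves", "kwargs": {"moves": [[[0,0,0],[0,0,0],0],[[0,0,0],[0,0,0],0],[[0,0,0],[0,0,0],0],[[0,0,0],[0,0,0],0],[[0,0,0],[0,0,0],0],[[0,0,0],[0,0,0],0],[[0,0,0],[0,0,0],0],[[0,0,0],[0,0,0],0],[[0,0,0],[0,0,0],0],[[0,0,0],[0,0,0],0]]}}

```text
time: 8.73
tool_pos: [0.5411, 0.1308, 0.0753]
ee_rot: [-3.142, -0.0, 1.662]
wrist_force: [0.2, 0.9, -0.9]
width: 0.0276
```

```bash
python3 -c "
from h import *
go((.541,.1318,.14),np.radians(95.2))"
```

```text
t 8.7333 pos [0.5411 0.1308 0.0753] rot [-3.1416e+00 -1.0000e-04  1.6618e+00] F [ 0.2  0.9 -0.9] w 0.0276
shift cm [ 0.1  -0.   -6.47] rotvec [-0.     -0.0001  0.0002]
```

>>> {"fn": "apply_moves", "kwargs": {"moves": [[[0,0,0],[0,0,0],0],[[0,0,0],[0,0,0],0],[[0.2,0,-0.5],[0,0,0],0],[[0.3,0,-1],[0,0,0],0],[[0.3,0,-2],[0,0,0],0],[[0.3,0,-3],[0,0,0],0],[[0.3,0,-4.5],[0,0,0],0],[[0.3,0,-6],[0,0,0],0],[[0.3,0,-7.5],[0,0,0],0],[[0.3,0,-9],[0,0,0],0]]}}

```text
time: 9.57
tool_pos: [0.5411, 0.1338, 0.1676]
ee_rot: [3.14, -0.0, 1.662]
wrist_force: [-0.1, 0.5, -0.7]
width: 0.0276
```

```bash
python3 -c "
from h import *
im=optics.snapshot('scene');cv2.imwrite('pics/s5.png',im[:,:,::-1])
go((.629,-.175,.15),np.radians(95.2))"
```

```text
t 9.6167 pos [0.5429 0.1341 0.1715] rot [ 3.1333e+00 -5.0000e-04  1.6619e+00] F [0.2 0.2 2.5] w 0.0276
shift cm [-31.57   5.74   2.18] rotvec [ 0.0083 -0.0005  0.0003]
```

View pics/s5.png

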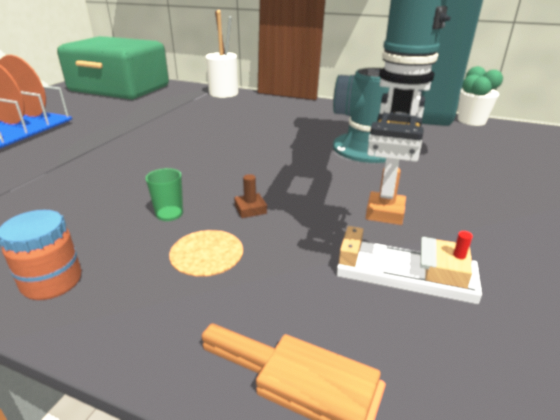

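The plunger is held upright and clear of the vise at (387,207). I carry it level toward the mat.

>>> {"fn": "apply_moves", "kwargs": {"moves": [[[-1.5,0.3,0],[0,0,0],0],[[-4,0.8,0],[0,0,0],0],[[-7,1.3,0],[0,0,0],0],[[-10,1.9,0],[0,0,0],0],[[-13,2.4,0],[0,0,0],0],[[-16,3,0],[0,0,0],0],[[-19,3.6,0],[0,0,0],0],[[-22,4.1,0],[0,0,0],0],[[-25,4.7,0],[0,0,0],0],[[-27,5.1,0],[0,0,0],0]]}}

```text
time: 10.45
tool_pos: [0.6166, -0.1335, 0.1658]
ee_rot: [3.141, 0.001, 1.66]
wrist_force: [-0.7, 0.5, -1.2]
width: 0.0272
```

>>> {"fn": "apply_moves", "kwargs": {"moves": [[[-1.5,0.3,0],[0,0,0],0],[[-3,0.6,0],[0,0,0],0],[[-4,0.8,0],[0,0,0],0],[[-4.5,0.8,0],[0,0,0],0],[[-4.5,0.8,0],[0,0,0],0],[[-4.5,0.8,0],[0,0,0],0],[[-4.5,0.8,0],[0,0,0],0],[[-4.5,0.8,0],[0,0,0],0],[[-4.5,0.8,0],[0,0,0],0],[[-4.5,0.8,0],[0,0,0],0]]}}

```text
time: 11.28
tool_pos: [0.6282, -0.1739, 0.1656]
ee_rot: [3.141, -0.0, 1.663]
wrist_force: [-0.1, -0.7, -0.9]
width: 0.0274
```

```bash
python3 -c "
from h import *
go((.629,-.175,.0593),np.radians(95.2))
im=optics.snapshot('wrist');cv2.imwrite('pics/w6.png',im[:,:,::-1])
im=optics.snapshot('scene');cv2.imwrite('pics/s6.png',im[:,:,::-1])"
```

```text
t 11.2833 pos [ 0.6282 -0.1739  0.1656] rot [ 3.1415e+00 -1.0000e-04  1.6626e+00] F [-0.1 -0.7 -0.9] w 0.0274
shift cm [-0.12  0.07 10.63] rotvec [ 0.0001 -0.0001  0.0011]
```

View pics/w6.png

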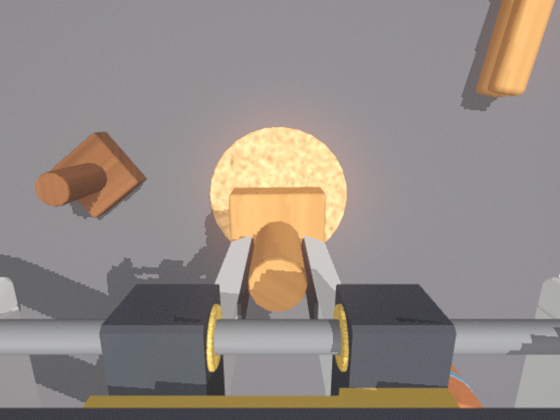

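View pics/s6.png

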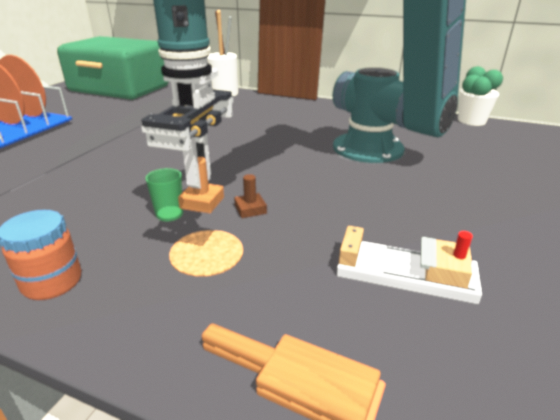

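The plunger hangs over the mat, whose centre is at wrist pixel (278,190) and laterally in line. I descend.

>>> {"fn": "apply_moves", "kwargs": {"moves": [[[-0.1,0.1,1],[0,0,0],0],[[-0.1,0.1,2.5],[0,0,0],0],[[-0.1,0.1,4],[0,0,0],0],[[-0.1,0.1,5.5],[0,0,0],0],[[-0.1,0.1,7],[0,0,0],0],[[-0.1,0.1,8.2],[0,0,0],0],[[-0.1,0.1,9.2],[0,0,0],0],[[-0.1,0.1,9.8],[0,0,0],0],[[-0.1,0.1,10.1],[0,0,0],0],[[-0.1,0.1,10.1],[0,0,0],0]]}}

```text
time: 12.22
tool_pos: [0.629, -0.1754, 0.0637]
ee_rot: [-3.141, -0.001, 1.662]
wrist_force: [0.3, 0.3, -1.2]
width: 0.0278
```

>>> {"fn": "apply_moves", "kwargs": {"moves": [[[0,0,0],[0,0,0],0],[[0,0,0.1],[0,0,0],0],[[0,0,0.1],[0,0,0],0],[[0,0,0.2],[0,0,0],0],[[0,0,0.2],[0,0,0],0],[[0,0,0.3],[0,0,0],0],[[0,0,0.3],[0,0,0],0],[[0,0,0.4],[0,0,0],0],[[0,0,0.4],[0,0,0],0],[[0,0,0.4],[0,0,0],0]]}}

```text
time: 13.05
tool_pos: [0.6292, -0.1754, 0.0603]
ee_rot: [-3.141, -0.0, 1.662]
wrist_force: [0.7, 0.0, -1.0]
width: 0.0279
```

```bash
python3 -c "
from h import *
go((.629,-.175,.0593),np.radians(95.2))
im=optics.snapshot('scene');cv2.imwrite('pics/s7.png',cv2.resize(im[140:300,100:300,::-1],None,fx=3,fy=3))"
```

```text
t 13.05 pos [ 0.6292 -0.1754  0.0603] rot [-3.1414e+00 -2.0000e-04  1.6618e+00] F [ 0.7  0.  -1. ] w 0.0279
shift cm [ 0.04 -0.02  0.1 ] rotvec [-0.0002 -0.0002  0.0002]
```

View pics/s7.png

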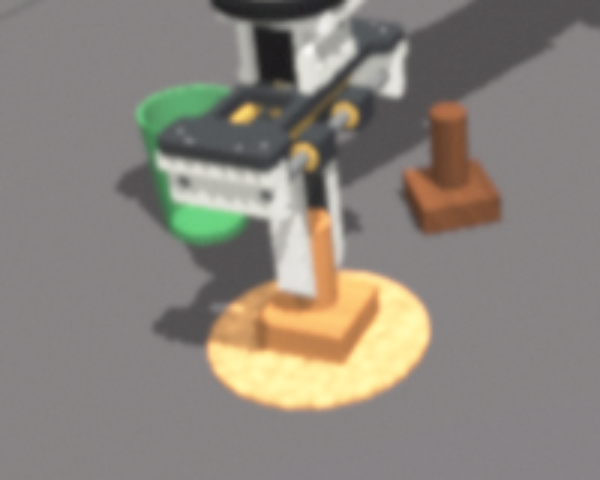

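It's within about 1 mm of the mat and centred on it in the picture. I ease it down to contact.

>>> {"fn": "apply_moves", "kwargs": {"moves": [[[0,0,0.05],[0,0,0],0],[[0,0,0.1],[0,0,0],0],[[0,0,0.1],[0,0,0],0],[[0,0,0.15],[0,0,0],0],[[0,0,0.15],[0,0,0],0],[[0,0,0.15],[0,0,0],0],[[0,0,0.15],[0,0,0],0],[[0,0,0.15],[0,0,0],0],[[0,0,0.15],[0,0,0],0],[[0,0,0.15],[0,0,0],0]]}}

```text
time: 13.93
tool_pos: [0.6294, -0.1754, 0.0593]
ee_rot: [3.141, 0.0, 1.662]
wrist_force: [-1.9, 1.0, 3.3]
width: 0.0274
```

Contact shows as 3.3 N upward at the expected height of 0.0593. I release.

>>> {"fn": "apply_moves", "kwargs": {"moves": [[[0,0,0],[0,0,0],0.5],[[0,0,0],[0,0,0],0.7],[[0,0,0],[0,0,0],1],[[0,0,0],[0,0,0],1],[[0,0,0],[0,0,0],1],[[0,0,0],[0,0,0],1],[[0,0,0],[0,0,0],1],[[0,0,0],[0,0,0],1],[[0,0,0],[0,0,0],1],[[0,0,0],[0,0,0],1]]}}

```text
time: 14.77
tool_pos: [0.6293, -0.1754, 0.0589]
ee_rot: [3.142, -0.0, 1.662]
wrist_force: [-0.1, 0.1, -0.7]
width: 0.0906
```

>>> {"fn": "apply_moves", "kwargs": {"moves": [[[0,0,-1],[0,0,0],1],[[0,0,-2.5],[0,0,0],1],[[0,0,-4],[0,0,0],1],[[0,0,-6],[0,0,0],1],[[0,0,-8],[0,0,0],1],[[0,0,-10],[0,0,0],1],[[0,0,-11],[0,0,0],1],[[0,0,-11],[0,0,0],1],[[0,0,-11],[0,0,0],1],[[0,0,-11],[0,0,0],1]]}}

```text
time: 15.6
tool_pos: [0.6286, -0.1752, 0.1674]
ee_rot: [-3.139, -0.001, 1.662]
wrist_force: [-0.1, 0.4, -0.0]
width: 0.0944
```

```bash
python3 -c "
from h import *
go((.629,-.175,.0593),np.radians(95.2))
c=cam('wrist');im=optics.snapshot('wrist');cv2.imwrite('pics/w8.png',im[:,:,::-1])
print(proj('wrist',(.629,-.175,.090)),proj('wrist',(.629,-.175,.006)))
im=optics.snapshot('scene');cv2.imwrite('pics/s8.png',cv2.resize(im[140:300,100:300,::-1],None,fx=3,fy=3))
print((proj('scene',(.629,-.175,.09))-[100,140])*3)"
```

```text
t 15.6 pos [ 0.6286 -0.1752  0.1674] rot [-3.1394e+00 -1.1000e-03  1.6618e+00] F [-0.1  0.4 -0. ] w 0.0944
shift cm [1.000e-02 6.000e-02 1.081e+01] rotvec [-0.0022 -0.0011  0.0002]
[277.7596615  219.38079214] [277.89310953 195.40037202]
[304.171395   220.77023185]
```

View pics/w8.png

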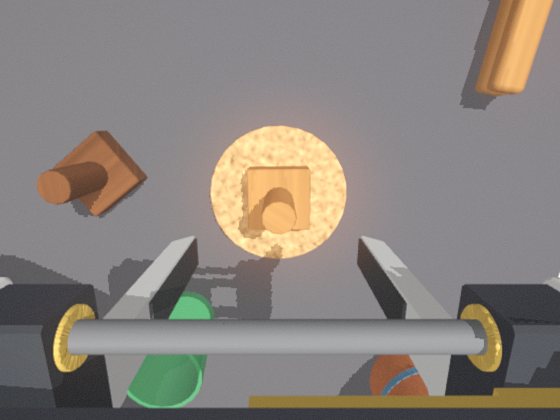

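View pics/s8.png

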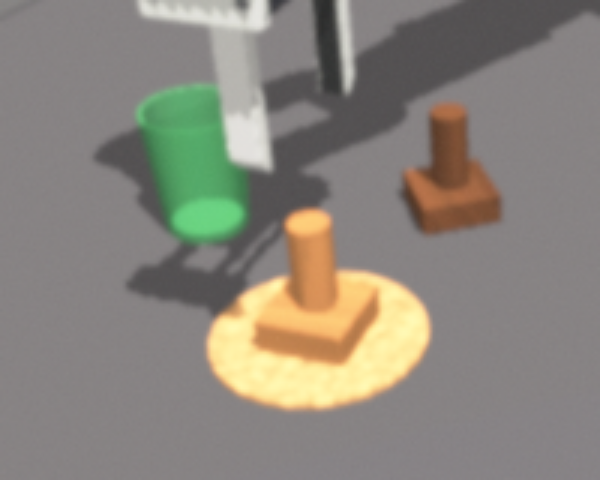

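The plunger stands upright on the mat. Its handle top is at wrist pixel (280,217), against a prediction of (278,219) for the mat centre. The tumbler is where it was and the gripper is clear.

```bash
python3 -c "
from bench import job
print(job.close_job())"
```

```text
the job is handed in; nothing more can be done
None
```

I slid the vise jaw open about 48 mm by its red knob, then lifted the plunger straight out. I set it down on the cork mat, let go and raised the gripper clear, then handed the job in at about 16 s. No verdict was reported.

- **Jaw:** after I let go of the knob, the scene picture showed the jaw wide open. The plunger's handle was at the same pixels as at the start.
- **Placement:** contact came gently, at 3.3 N and the expected height. The last pictures show the plunger upright and free, within about 2 px (a couple of mm) of the measured mat centre.
- **Tumbler:** it was upright and in the same place by eye. My only position estimates for it, one rough pick per camera view, disagreed by about 3 cm, so I never measured it exactly. The arm stayed well clear of it.
- **Other readings:** the two views of the mat centre agreed to about 1 mm (enclosing-circle fit). A cruder ellipse fit in the scene view differed by about 6 mm and I did not use it.

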